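# Torque the sample pot caps and stand the pots in the dispatch tray

## Task

Make the square white sample pots ready for dispatch: some caps are loose, so turn every pot's black wing grip clockwise until its torque clutch slips by a good ten degrees, then stop before it has slipped a quarter of a turn (a tight cap slips at once, a loose one only after it has screwed home; the metal capping cradle keeps a pot from turning meanwhile). Finally all pots must stand upright and flat in the grey tray, clear of its rim, caps still tight, with the bystanders left alone.

Things in the scene. Friction and masses are not known exactly. Their poses are not given: they have to be found in the camera images.
- pot_a: a white square sample pot, jar 44 x 44 mm and 44 mm high under a short neck, 96 mm high over all with its cap, about 0.3 kg with most of the weight in its 6 mm steel foot, standing upright. Origin: centre of its underside; z up, x and y square to its side faces (the faces with a paper label are +x and -x). Absent (None) in some runs.
- pot_b: a white square sample pot, jar 44 x 44 mm and 44 mm high under a short neck, 96 mm high over all with its cap, about 0.3 kg with most of the weight in its 6 mm steel foot, standing upright. Origin: centre of its underside; z up, x and y square to its side faces (the faces with a paper label are +x and -x). Absent (None) in some runs.
- pot_c: a white square sample pot, jar 44 x 44 mm and 44 mm high under a short neck, 96 mm high over all with its cap, about 0.3 kg with most of the weight in its 6 mm steel foot, standing upright. Origin: centre of its underside; z up, x and y square to its side faces (the faces with a paper label are +x and -x). Absent (None) in some runs.
- pot_d: a white square sample pot, jar 44 x 44 mm and 44 mm high under a short neck, 96 mm high over all with its cap, about 0.3 kg with most of the weight in its 6 mm steel foot, standing upright. Origin: centre of its underside; z up, x and y square to its side faces (the faces with a paper label are +x and -x). Absent (None) in some runs.
- collar_a (a joint): screw thread of the cap of pot_a: angle in rad of the round grey collar (37 mm across, 52 to 65 mm above the pot's underside, one small black pointer tab) against the jar, growing clockwise seen from above = tightening; 1.2 is fully tight, a hard stop. It turns freely at about 0.05 N m and stays where it is left; a value under 1.15 is a loose cap.
- collar_b (a joint): screw thread of the cap of pot_b: angle in rad of the round grey collar (37 mm across, 52 to 65 mm above the pot's underside, one small black pointer tab) against the jar, growing clockwise seen from above = tightening; 1.2 is fully tight, a hard stop. It turns freely at about 0.05 N m and stays where it is left; a value under 1.15 is a loose cap.
- collar_c (a joint): screw thread of the cap of pot_c: angle in rad of the round grey collar (37 mm across, 52 to 65 mm above the pot's underside, one small black pointer tab) against the jar, growing clockwise seen from above = tightening; 1.2 is fully tight, a hard stop. It turns freely at about 0.05 N m and stays where it is left; a value under 1.15 is a loose cap.
- collar_d (a joint): screw thread of the cap of pot_d: angle in rad of the round grey collar (37 mm across, 52 to 65 mm above the pot's underside, one small black pointer tab) against the jar, growing clockwise seen from above = tightening; 1.2 is fully tight, a hard stop. It turns freely at about 0.05 N m and stays where it is left; a value under 1.15 is a loose cap.
- wing_a (a joint): slip clutch of the cap of pot_a: angle in rad of the black wing grip against the collar, growing clockwise seen from above. 0 at the start. The wing carries the collar round with it until the thread is tight; then the clutch lets go at a steady 0.25 N m and this value grows with every further turn (limit 3.0). Turned back, the wing takes the collar with it and unscrews the cap.
- wing_b (a joint): slip clutch of the cap of pot_b: angle in rad of the black wing grip against the collar, growing clockwise seen from above. 0 at the start. The wing carries the collar round with it until the thread is tight; then the clutch lets go at a steady 0.25 N m and this value grows with every further turn (limit 3.0). Turned back, the wing takes the collar with it and unscrews the cap.
- wing_c (a joint): slip clutch of the cap of pot_c: angle in rad of the black wing grip against the collar, growing clockwise seen from above. 0 at the start. The wing carries the collar round with it until the thread is tight; then the clutch lets go at a steady 0.25 N m and this value grows with every further turn (limit 3.0). Turned back, the wing takes the collar with it and unscrews the cap.
- wing_d (a joint): slip clutch of the cap of pot_d: angle in rad of the black wing grip against the collar, growing clockwise seen from above. 0 at the start. The wing carries the collar round with it until the thread is tight; then the clutch lets go at a steady 0.25 N m and this value grows with every further turn (limit 3.0). Turned back, the wing takes the collar with it and unscrews the cap.
- grip_a (a point): centre of the upright wing grip on the cap of pot_a, on the pot's axis 84.5 mm above its underside: a flat bar 38 mm long (along this point's x), 11 mm thick (its y), standing 69 to 95.5 mm above the pot's underside; strong enough to turn the cap by and to lift the pot by. As seen from above it has turned clockwise from the pot's x axis by the sum of the two joint values.
- grip_b (a point): centre of the upright wing grip on the cap of pot_b, on the pot's axis 84.5 mm above its underside: a flat bar 38 mm long (along this point's x), 11 mm thick (its y), standing 69 to 95.5 mm above the pot's underside; strong enough to turn the cap by and to lift the pot by. As seen from above it has turned clockwise from the pot's x axis by the sum of the two joint values.
- grip_c (a point): centre of the upright wing grip on the cap of pot_c, on the pot's axis 84.5 mm above its underside: a flat bar 38 mm long (along this point's x), 11 mm thick (its y), standing 69 to 95.5 mm above the pot's underside; strong enough to turn the cap by and to lift the pot by. As seen from above it has turned clockwise from the pot's x axis by the sum of the two joint values.
- grip_d (a point): centre of the upright wing grip on the cap of pot_d, on the pot's axis 84.5 mm above its underside: a flat bar 38 mm long (along this point's x), 11 mm thick (its y), standing 69 to 95.5 mm above the pot's underside; strong enough to turn the cap by and to lift the pot by. As seen from above it has turned clockwise from the pot's x axis by the sum of the two joint values.
- cradle: metal capping cradle screwed to the worktop: base plate 76 x 96 x 6 mm with two upright steel cheeks running along its x (56 mm long), inner faces 50 mm apart (+-25 mm in its y), top of the straight part 26 mm, flared lips up to 36 mm above the worktop, open at both x ends. A pot stood on the plate between the cheeks, its sides along them (3 mm play each side), cannot turn more than about 0.15 rad while its cap is turned. Origin: centre of the plate's underside, z up.
- tray: flat grey dispatch tray fixed to the worktop, 124 mm (x) by 170 mm (y), floor 4 mm above the worktop, rim 4 mm wide and 10 mm high. Origin: centre of its underside, z up.
- beaker: small clear glass beaker, 56 mm across and 69 mm high, a bystander; origin at the centre of its underside
- test_vial: round white vial with a wide screw-type cap, 34 mm across and 62 mm high, a bystander; origin at the centre of its underside
- tape_roll: roll of paper tape lying flat, 72 mm across, 19 mm high, a bystander; origin at the centre of its underside
- waste_bottle: fixed pale bottle with a short spout on its lid, an obstacle: 65 mm across, about 100 mm high (spout up to 120); behind it and the pots, from 60 mm beyond the bottle centre in x, stands other fixed equipment up to 0.2 m high; origin at the centre of its underside

How it is judged:
By the outcome, as a careful person would: the job done as asked, in the order asked, and still so for the second after the job is handed in, with the robot touching nothing.
Of pot_a, pot_b, pot_c, pot_d only 3 to 4 are there at a start; the rules pass over those that are not, and their reading is None.
At some moment in a run one of pot_a, pot_b, pot_c, pot_d may be knocked a few centimetres aside while the robot is not near it.
Once in a run the grip may slacken for a moment while it holds something.
It also fails if it takes over 210 s, if anything falls off the work surface, if the arm or the gripper's body presses on something with over 40 N, if the wrist force passes 120 N, or if a joint passes its speed limit or range.

## Robot

A 6-joint arm with a two-finger parallel gripper is mounted at the origin on a cart in front of the work surface, level with it; the furniture and walls round the work are solid. World frame = base frame: x ahead of the robot, y to its left, z up, the work surface at z = 0. Lengths are in m, angles in degrees, forces in N, time in s.
With the tool pointing down it reaches from about 0.4 to 0.825 m from the base axis. Payload 7 kg.
Tool frame: the origin (TCP) lies at the very end of the fingers, on their centre line; the grasp point (between the pads) lies 19 mm behind it; z points along the fingers, y is the line along which they close (so a half turn about z gives the same grasp; the last joint's range is limited). The gripper opens to 88 mm and grips with 3 to 60 N. Pads are 19 mm wide; open, the fingers measure 130 mm over their backs; the gripper's body (78 mm by 193 mm) begins 47 mm behind the grasp point.
Start: joints at [-60.269, 20.546, 0.682, 0, -70.136, -16.507], TCP at [0.154, -0.657, 0.227] pointing down, gripper open.
Joint ranges: [-176.03, 176.03], [-82.01, 121.73], [-58.28, 71.71], [-173.87, 95.51], [-174.79, -0.11], [-173.66, 173.66]. Speed limits (degrees/s): [136.94, 136.94, 172.46, 180, 180, 180].

## Interface

Orientations are given as [roll, pitch, yaw] about the fixed x, y, z axes, in that order (R = Rz(yaw) Ry(pitch) Rx(roll)).
In Python, from plant import get_state, imaging, r, finder gives the robot as it stands.
- The arm moves only by the shell command python3 -m handwheel 'ROWS' [FORCE]. ROWS is JSON, a list of rows, each a list of 5 numbers: the closure, from 0 (fully open) to 1 (shut), then the shift along the world's x, y, z in cm, then the turn about the world's z in degrees. A call has 1 to 8 rows; each row is the pose to reach, as a shift and turn from the pose commanded when the call began; what a row does not reach only later rows make up. A row lasts 1/8 s, in which the tool goes at most 62.5 mm and 10.7 degrees, less where a joint would pass 70% of its speed; a pose out of reach is approached as far as the arm can. A call with a gripper value outside its range is refused whole. The fingers move at their own pace and stop on an object; FORCE is the grip in N (left out, the last holds). Time passes only in rows, so rows that repeat a pose let the fingers close. It gives the time, the measured TCP pose, the force, the opening and the grip force at its end, in the units of the state.
- get_state(): the state, without advancing time (a new reading comes with each control period).
- imaging.capture(name): name is "scene" or "top" or "wrist"; returns (picture, depth): 420x560x3 uint8, red, green, blue; 420x560 float32, m along the optical axis (not along the pixel's ray), 0 where there is no reading.
- imaging.get_calibration(name): a dict with "fx", "fy", "cx", "cy" (pixels), "rvec" (rotation vector, rad) and "tvec" (3), from world to camera coordinates, as OpenCV has them; the wrist camera has in their place "hand_eye" (4x4, takes a point from camera to tool coordinates, whose origin is the TCP and whose axes are the flange's). Camera axes: x right, y down, z forward; pixel columns grow to the right and rows downward; lengths in m; the calibration is good to about 2 mm. A picture is of the moment at which its call begins: read the wrist's pose just before it. get_calibration takes no time and is no camera call.
- r.close_job(): hands the job in; it is judged then, once.
Trained networks look in the newest picture that a camera, given by its name, has taken for a name from the list of things; names that differ only in an ending like _2 or _b are one class to them, and where a whole thing is asked for, a point or a joint stands for the part that bears it (a point fixed in the world has none). Each returns a list of dicts, best first, with "p" (0 to 1); they miss things now and then, are a little off and sometimes report something else, mostly with a low value. They report only what shows in the picture. A call takes as long as a camera call.
- finder.cut_out(camera, query): "region" (420x560 bool, what is visible of it) and "pixel" ([column, row] in pixels, amid what is visible of it).
The state is a dict: "time_s": time; "joints": joint angles; "qd": joint speeds; "joint_torque": joint torques, N m; "tcp_pos": TCP position; "eef_rot": TCP orientation; "contact_force": force on the tool from outside, world axes, zero at the start; "moment": the same for the moment, N m; "gripper_width": finger opening in m; "gripper_force": force on a finger pad.
Only numpy, scipy, OpenCV 4.12 (cv2) and the standard library are available. Lean on these libraries where they do the work, as an engineer would, in place of code of your own. Each camera call takes 0.05 s, during which the arm holds its last target. There are 200 camera calls.

## Working session

There is one attempt and no reset: what is moved stays moved. The work goes in short steps, Python scripts to look and compute and a shell command to move; the robot and the scene stay as the last step left them, time stands still between calls to the robot, and variables do not carry over. Pictures are saved under pics/ and viewed, at most 14 in all, crops included, and the job is handed in when it is done.

```bash
ls; mkdir -p pics; cat > h.py <<'E'
import numpy as np, cv2
from plant import get_state, imaging, r, finder
from scipy.spatial.transform import Rotation as R
def cloud(name):
    s=get_state(); img,d=imaging.capture(name); c=imaging.get_calibration(name)
    v,u=np.mgrid[0:420,0:560]
    P=np.stack([(u-c['cx'])/c['fx']*d,(v-c['cy'])/c['fy']*d,d],-1)
    if 'hand_eye' in c:
        H=np.array(c['hand_eye']); P=P@H[:3,:3].T+H[:3,3]
        P=P@R.from_euler('xyz',s['eef_rot'],degrees=True).as_matrix().T+np.array(s['tcp_pos'])
    else:
        M=cv2.Rodrigues(np.array(c['rvec'],float))[0]; P=(P-np.array(c['tvec']).ravel())@M
    P[d==0]=np.nan
    return img,P
def save(n,img): cv2.imwrite('pics/'+n+'.png',img[:,:,::-1])
E
python3 - <<'E'
from h import *
s=get_state(); print(s)
for n in('top','scene'):
    img,P=cloud(n); save(n+'0',img)
    for q in('pot_a','grip_a','cradle','tray','beaker','test_vial','tape_roll','waste_bottle'):
        for o in finder.cut_out(n,q):
            m=o['region']; p=P[m]; p=p[~np.isnan(p[:,0])]
            if len(p): print(n,q,round(o['p'],2),np.round(o['pixel']),m.sum(),np.round(np.median(p,0),3),np.round(np.percentile(p,[2,98],axis=0),3).tolist())
E
```

```text
pics
{'time_s': 0.0, 'joints': array([-6.02688283e+01,  2.05926202e+01,  6.33816550e-01, -2.12366084e-02,
       -7.01361238e+01, -1.65054759e+01]), 'qd': array([ 0.10971138,  0.04888985,  0.03005042, -0.04252621, -0.00266998,
        0.09112128]), 'joint_torque': array([ 7.72927215e-04, -5.82726574e+01,  2.93059230e+01,  6.99738085e+00,
        6.92600326e-03, -1.44515402e-04]), 'tcp_pos': array([ 0.15428144, -0.65662401,  0.22560613]), 'eef_rot': array([ 1.79903312e+02, -7.83133342e-03, -1.66781530e+02]), 'contact_force': array([0.17210128, 0.44773881, 0.18765954]), 'moment': array([ 0.01395385,  0.078556  , -0.00887195]), 'gripper_force': 0.0, 'gripper_width': 0.08730426276623465}
top pot_a 0.9 [264. 235.] 391 [ 0.51  -0.09   0.065] [[0.492, -0.112, 0.034], [0.537, -0.069, 0.098]]
top pot_a 0.87 [334. 273.] 389 [ 0.428 -0.231  0.066] [[0.409, -0.256, 0.027], [0.449, -0.215, 0.098]]
top pot_a 0.8 [289. 282.] 403 [ 0.413 -0.133  0.066] [[0.391, -0.157, 0.034], [0.437, -0.108, 0.098]]
top grip_a 0.65 [267. 235.] 159 [ 0.514 -0.09   0.091] [[0.503, -0.105, 0.066], [0.53, -0.077, 0.098
[... 2448 characters left out ...]
.51  -0.095  0.078] [[0.501, -0.11, 0.023], [0.598, -0.016, 0.095]]
scene tray 0.23 [152. 222.] 886 [0.413 0.163 0.011] [[0.384, 0.124, 0.001], [0.454, 0.213, 0.035]]
scene tray 0.21 [299. 247.] 298 [ 0.424 -0.241  0.081] [[0.412, -0.252, 0.066], [0.443, -0.227, 0.095]]
scene beaker 0.85 [199. 200.] 602 [0.496 0.095 0.048] [[0.486, 0.075, 0.001], [0.539, 0.127, 0.068]]
scene test_vial 0.82 [377. 228.] 362 [ 0.65  -0.294  0.037] [[0.644, -0.305, 0.003], [0.671, -0.279, 0.063]]
scene tape_roll 0.73 [317. 252.] 224 [ 0.506 -0.219  0.018] [[0.45, -0.255, -0.001], [0.54, -0.164, 0.042]]
scene waste_bottle 0.47 [314. 256.] 225 [ 0.505 -0.216  0.018] [[0.461, -0.233, 0.002], [0.539, -0.164, 0.032]]
```

```bash
python3 - <<'E'
import cv2
a=cv2.imread('pics/top0.png')[130:340,90:450]
cv2.imwrite('pics/top0c.png',cv2.resize(a,None,fx=2.2,fy=2.2,interpolation=cv2.INTER_CUBIC))
E
```

```text
(no output)
```

View pics/top0c.png

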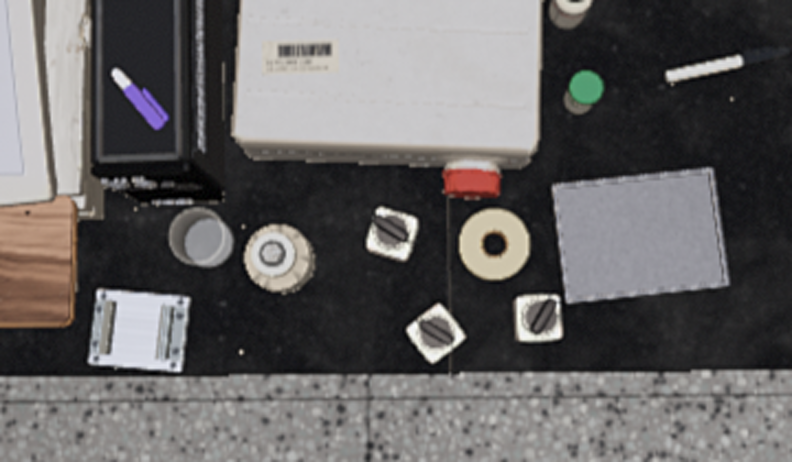

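View pics/scene0.png

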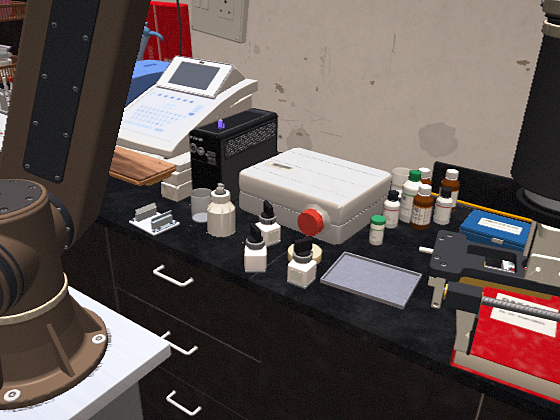

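```bash
cat >> h.py <<'E'
def ang(p):
    q=p[:,:2]-p[:,:2].mean(0); w,v=np.linalg.eigh(q.T@q); a=np.degrees(np.arctan2(v[1,1],v[0,1])); return a%180, np.sqrt(w[::-1]/len(q)*12)
def pot(P,xy,rad=.034):
    d=np.hypot(P[...,0]-xy[0],P[...,1]-xy[1]); z=P[...,2]
    b=P[(d<rad)&(z>.086)&(z<.105)]; f=P[(d<rad)&(z>.035)&(z<.05)]
    rc=cv2.minAreaRect((f[:,:2]*1000).astype(np.float32))
    (cx,cy),(l,w),t=cv2.minAreaRect((b[:,:2]*1000).astype(np.float32))
    print('bar c',np.round(b.mean(0),4),'ctr',round(cx/1e3,4),round(cy/1e3,4),'yaw %.1f'%ang(b)[0],np.round(ang(b)[1],3),len(b),'jar c',np.round(np.array(rc[0])/1000,4),np.round(rc[1],1),'yaw90 %.1f'%(rc[2]%90),len(f))
E
python3 - <<'E'
from h import *
img,P=cloud('top')
for xy in((.514,-.09),(.414,-.132),(.428,-.235)): pot(P,xy)
for q in('tray','cradle'):
    m=finder.cut_out('top',q)[0]['region']; p=P[m]; p=p[(p[:,2]>-.003)&(p[:,2]<.03)]
    print(q,cv2.minAreaRect((p[:,:2]*1000).astype(np.float32)))
z=P[...,2]
for y in(-.16,-.12,-.09,-.06,-.02,.02,.06):
    s=P[(abs(P[...,1]-y)<.006)&(z>.11)&(P[...,0]>.45)&(P[...,0]<.7)]; print(y, s[:,0].min() if len(s) else None, s[:,2].max() if len(s) else None)
m=(np.hypot(P[...,0]-.49,P[...,1]-.02)<.05)&(z>.06); print('bottle',np.median(P[m],0),np.nanmax(z[m]))
# cheeks
m=(abs(P[...,0]-.421)<.06)&(abs(P[...,1]-.172)<.07)&(z>.03)&(z<.045)
for sg in(-1,1):
    c=P[m&(np.sign(P[...,1]-.172)==sg)]; print('cheek',c.mean(0),ang(c),len(c))
E
```

```text
bar c [ 0.5147 -0.0906  0.0948] ctr 0.515 -0.0907 yaw 59.0 [0.037 0.011] 96 jar c [ 0.5149 -0.0904] [44.7 43.8] yaw90 73.5 137
bar c [ 0.4137 -0.1334  0.0949] ctr 0.4138 -0.1332 yaw 59.7 [0.037 0.011] 94 jar c [ 0.4137 -0.1335] [43.9 44.9] yaw90 37.4 157
bar c [ 0.4282 -0.2368  0.0952] ctr 0.4281 -0.2372 yaw 149.5 [0.037 0.011] 94 jar c [ 0.4282 -0.2368] [43.8 42.2] yaw90 89.7 143
tray ((515.522705078125, -350.4245910644531), (128.56822204589844, 174.4627227783203), 5.451019763946533)
cradle ((420.06805419921875, 174.9315948486328), (100.58101654052734, 77.90550994873047), 84.08615112304688)
-0.16 0.6054528750294282 0.11138043728638097
-0.12 0.599088728130911 0.11183037232606273
-0.09 None None
-0.06 0.6388662438424155 0.1107818232400508
-0.02 0.6656692532309871 0.11196909532062492
0.02 0.4836620091690086 0.12448234668170921
0.06 None None
bottle [0.48752695 0.01977269 0.0912754 ] 0.12448234668170921
cheek [0.41749022 0.14311471 0.03536302] (np.float64(174.09586179261677), array([0.05456082, 0.00530316])) 49
cheek [0.42383382 0.20197056 0.03475181] (np.float64(174.0347548882214), array([0.05651926, 0.00706478])) 79
```

```bash
python3 -m handwheel '[[0.3,26,52.4,-2.6,46.5],[0.3,26,52.4,-2.6,46.5],[0.3,26,52.4,-2.6,46.5],[0.3,26,52.4,-2.6,46.5],[0.3,26,52.4,-2.6,46.5],[0.3,26,52.4,-2.6,46.5],[0.3,26,52.4,-2.6,46.5],[0.3,26,52.4,-2.6,46.5]]' 60 && python3 -m handwheel '[[0.3,0,0,0,0],[0.3,0,0,0,0],[0.3,0,0,0,0],[0.3,0,0,0,0]]'
```

```text
time_s: 2.05
tcp_pos: [0.3771, -0.2078, 0.2048]
eef_rot: [-179.9, 0.0, -120.3]
contact_force: [1.2, -1.8, -0.4]
gripper_width: 0.0614
gripper_force: 0.0
time_s: 2.55
tcp_pos: [0.3758, -0.2107, 0.2043]
eef_rot: [180.0, -0.0, -120.4]
contact_force: [0.1, 0.3, -0.6]
gripper_width: 0.0612
gripper_force: 0.0
```

```bash
python3 -m handwheel '[[0.3,3.8,7.75,-2,0],[0.3,3.8,7.75,-2,0],[0.3,3.8,7.75,-2,0],[0.3,3.8,7.75,-2,0]]'; python3 - <<'E'
from h import *
img,P=cloud('wrist'); save('w1',img); print(get_state()['tcp_pos'],get_state()['joints'])
pot(P,(.414,-.133))
E
```

```text
time_s: 3.05
tcp_pos: [0.4142, -0.1329, 0.1844]
eef_rot: [180.0, -0.0, -120.3]
contact_force: [0.6, -0.1, -0.5]
gripper_width: 0.0616
gripper_force: 0.0
[ 0.41406683 -0.13300932  0.184456  ] [ 8.36397523e+00 -7.22692479e-01 -3.15924805e+01  4.45042242e-03
 -5.91345885e+01 -3.87193963e+01]
bar c [ 0.4156 -0.1338  0.095 ] ctr 0.4161 -0.1329 yaw 60.1 [0.037 0.011] 570 jar c [ 0.4164 -0.1326] [43.8 44.5] yaw90 37.3 608
```

View pics/w1.png

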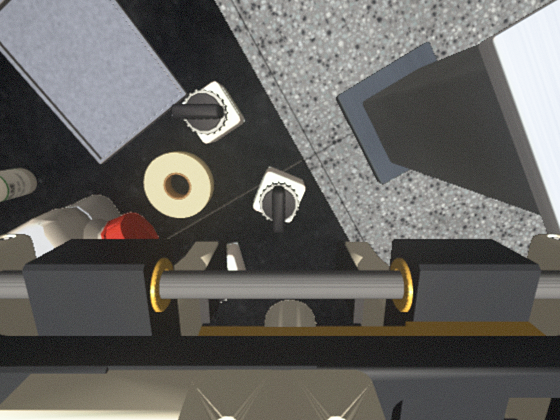

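```bash
python3 -m handwheel '[[0.3,0.1,0,-5,0],[0.3,0.1,0,-9,0],[0.3,0.1,0,-11.6,0],[0.3,0.1,0,-11.6,0],[1,0.1,0,-11.6,0],[1,0.1,0,-11.6,0],[1,0.1,0,-11.6,0],[1,0.1,0,-11.6,0]]' 60; python3 -m handwheel '[[1,0,0,0,0],[1,0,0,0,0],[1,0,0,2,0],[1,0,0,4.7,0],[1,0,0,4.7,0]]'
```

```text
time_s: 4.1
tcp_pos: [0.4166, -0.1321, 0.0693]
eef_rot: [-179.9, 0.1, -120.2]
contact_force: [1.2, 0.0, 12.1]
gripper_width: 0.0273
gripper_force: 14.7
time_s: 4.72
tcp_pos: [0.4165, -0.1319, 0.1168]
eef_rot: [-179.8, 0.1, -120.3]
contact_force: [-0.3, 0.7, -2.9]
gripper_width: 0.0105
gripper_force: 61.7
```

```bash
python3 -m handwheel '[[1,-1.4,5,0,10],[1,-1.4,10,0,20],[1,-1.4,15,0,30],[1,-1.4,20,0,40],[1,-1,25,0,46.4],[1,0.4,30.4,0,46.4],[1,0.4,30.4,0,46.4],[1,0.4,30.4,0,46.4]]'; python3 - <<'E'
from h import *
img,P=cloud('wrist'); save('w2',img)
img,T=cloud('top'); save('t2',img)
for P,n in((P,'w'),(T,'t')):
    z=P[...,2]
    m=(abs(P[...,0]-.421)<.045)&(z>.03)&(z<.037)
    for lo,hi in((.125,.152),(.19,.22)):
        c=P[m&(P[...,1]>lo)&(P[...,1]<hi)]
        if len(c)>9: print(n,np.round(c.mean(0),4),np.round(c.min(0),3),np.round(c.max(0),3),ang(c),len(c))
E
cd pics; python3 -c "
import cv2;a=cv2.imread('t2.png')[220:320,90:260];b=cv2.imread('w2.png')
cv2.imwrite('m2.png',cv2.hconcat([cv2.resize(a,(510,300)),cv2.resize(b[:300],(290,300))]))"
```

```text
time_s: 5.72
tcp_pos: [0.4183, 0.1713, 0.1141]
eef_rot: [179.8, -0.1, -73.9]
contact_force: [0.3, 0.3, -2.1]
gripper_width: 0.0107
gripper_force: 62.9
w [0.4211 0.1446 0.0348] [0.393 0.139 0.03 ] [0.448 0.15  0.037] (np.float64(174.43555925147083), array([0.05506412, 0.00627341])) 334
w [0.4487 0.1998 0.0333] [0.443 0.197 0.03 ] [0.454 0.202 0.037] (np.float64(3.239348176372289), array([0.01028846, 0.00363805])) 79
t [0.419  0.1438 0.0338] [0.391 0.137 0.03 ] [0.445 0.148 0.037] (np.float64(174.3492953686139), array([0.05724818, 0.00649139])) 37
```

View pics/m2.png

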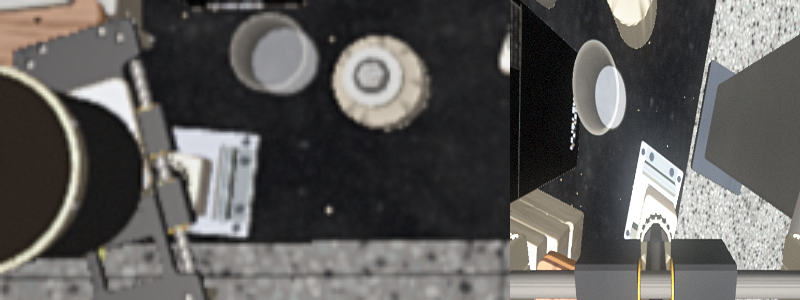

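```bash
python3 -m handwheel '[[1,0.5,0.24,0,0.4],[1,0.5,0.24,-1,0.4],[1,0.5,0.24,-2,0.4],[1,0.5,0.24,-3,0.4],[1,0.5,0.24,-3.6,0.4],[1,0.5,0.24,-3.9,0.4],[1,0.5,0.24,-3.9,0.4]]'; python3 -c "
from h import *
print(get_state()['moment'],get_state()['joints'][5])"
```

```text
time_s: 6.7
tcp_pos: [0.4245, 0.1743, 0.0763]
eef_rot: [180.0, -0.0, -73.5]
contact_force: [0.5, 0.6, -2.8]
gripper_width: 0.011
gripper_force: 62.9
[0.06392617 0.17734872 0.03530989] -30.513792761772372
```

```bash
python3 -m handwheel '[[1,0,0,-0.15,0],[1,0,0,-0.2,0],[1,0,0,-0.2,0]]';  python3 -m handwheel '[[1,0,0,0,-5],[1,0,0,0,-10],[1,0,0,0,-10]]'; python3 -c "
from h import *
print(get_state()['moment'],get_state()['joints'][5])"
```

```text
time_s: 7.08
tcp_pos: [0.4249, 0.1746, 0.0757]
eef_rot: [-179.9, 0.0, -73.4]
contact_force: [-4.4, -0.8, 11.3]
gripper_width: 0.0105
gripper_force: 64.0
time_s: 7.45
tcp_pos: [0.4254, 0.1748, 0.0757]
eef_rot: [-179.9, 0.0, -83.5]
contact_force: [-0.9, -1.3, 8.8]
gripper_width: 0.0106
gripper_force: 63.8
[-0.54037285  0.61812218  0.05097724] -40.57518081678133
```

```bash
cat > m.py <<'E'
from h import *
s=get_state(); print('MOM',np.round(s['moment'],3),'yaw',round(s['eef_rot'][2],1),'j6',round(s['joints'][5],1))
E
python3 -m handwheel '[[1,0,0,0,-5],[1,0,0,0,-10]]'; python3 m.py;python3 -m handwheel '[[1,0,0,0,-5],[1,0,0,0,-10]]'; python3 m.py;python3 -m handwheel '[[1,0,0,0,-5],[1,0,0,0,-10]]'; python3 m.py
```

```text
time_s: 7.7
tcp_pos: [0.4256, 0.1748, 0.0757]
eef_rot: [-179.9, 0.1, -93.6]
contact_force: [0.9, -2.7, 6.1]
gripper_width: 0.0107
gripper_force: 63.7
MOM [-0.84  -0.233  0.257] yaw -93.6 j6 -50.7
time_s: 7.95
tcp_pos: [0.4259, 0.1748, 0.0758]
eef_rot: [-179.9, 0.1, -103.5]
contact_force: [3.5, -1.7, 5.1]
gripper_width: 0.0104
gripper_force: 63.7
MOM [-1.185 -0.695  0.295] yaw -103.5 j6 -60.7
time_s: 8.2
tcp_pos: [0.4261, 0.1748, 0.0758]
eef_rot: [-179.9, 0.1, -113.5]
contact_force: [3.3, -3.3, 5.5]
gripper_width: 0.0108
gripper_force: 63.6
MOM [-1.434 -1.228  0.235] yaw -113.5 j6 -70.7
```

```bash
cat > held.py <<'E'
from h import *
s=get_state(); img,P=cloud('wrist'); t=s['tcp_pos']
d=np.hypot(P[...,0]-t[0],P[...,1]-t[1]); h=P[...,2]-t[2]
f=P[(d<.036)&(h<-.015)&(h>-.035)]
print('h range',f[:,2].min()-t[2],f[:,2].max()-t[2])
rc=cv2.minAreaRect((f[:,:2]*1000).astype(np.float32)); print('jar',rc,len(f),'tcp',np.round(t,4),'yaw',round(s['eef_rot'][2],1))
E
python3 -m handwheel '[[1,0,0,1.5,0],[1,0,0,3,0],[1,0,0,4.2,0],[1,0,0,4.2,0],[1,0,0,4.2,0]]';python3 held.py; python3 m.py
```

```text
time_s: 8.82
tcp_pos: [0.4241, 0.1741, 0.116]
eef_rot: [180.0, -0.0, -113.5]
contact_force: [-1.0, -0.5, -3.0]
gripper_width: 0.0104
gripper_force: 62.9
h range -0.03489625514895822 -0.01501287906360975
jar ((420.9519958496094, 166.64710998535156), (30.292200088500977, 44.44932556152344), 74.9898452758789) 1386 tcp [0.4241 0.1741 0.116 ] yaw -113.5
MOM [0.021 0.099 0.001] yaw -113.5 j6 -70.5
```

```bash
python3 -m handwheel '[[1,-1.5,-4,0,3],[1,-2.2,-9,0,6],[1,-2.2,-14,0,9],[1,-2.2,-19,0,12],[1,-2.2,-24,0,15],[1,-2.0,-28,0,18],[1,1.5,-31,0,20.4],[1,1.5,-31,0,20.4]]'; python3 -m handwheel '[[1,3.5,-2,0,0],[1,7,-5,0,0],[1,7.5,-10,0,0],[1,7,-15,0,0],[1,6.5,-20,0,0],[1,5.6,-26.4,0,0],[1,5.6,-26.4,0,0],[1,5.6,-26.4,0,0]]';python3 held.py
```

```text
time_s: 9.88
tcp_pos: [0.4411, -0.1376, 0.1157]
eef_rot: [180.0, -0.0, -93.2]
contact_force: [-1.8, 1.6, -2.8]
gripper_width: 0.0105
gripper_force: 62.7
time_s: 10.88
tcp_pos: [0.4946, -0.3994, 0.1152]
eef_rot: [179.9, 0.1, -93.2]
contact_force: [0.4, 0.9, -2.9]
gripper_width: 0.0107
gripper_force: 62.3
h range -0.03494767493690222 -0.015089020228103378
jar ((494.60382080078125, -407.96795654296875), (45.327293395996094, 29.55674171447754), 3.3465425968170166) 1394 tcp [ 0.4946 -0.3994  0.1152] yaw -93.2
```

```bash
python3 -m handwheel '[[1,0,-0.15,-1.5,2],[1,0,-0.15,-3,2],[1,0,-0.15,-3.9,2],[1,0,-0.15,-4.2,2],[1,0,-0.15,-4.25,2],[1,0,-0.15,-4.25,2]]'
```

```text
time_s: 11.68
tcp_pos: [0.4956, -0.4013, 0.074]
eef_rot: [-180.0, -0.0, -91.1]
contact_force: [0.6, -0.6, -2.3]
gripper_width: 0.0104
gripper_force: 62.3
```

```bash
python3 -m handwheel '[[1,0,0,-0.1,0],[1,0,0,-0.15,0],[0.65,0,0,-0.15,0],[0.65,0,0,-0.15,0],[0.65,0,0,-0.15,0],[0.65,0,0,4,0],[0.65,0,0,10,0],[0.65,0,0,11,0]]'; python3 -m handwheel '[[0.3,-2,5,0,10],[0.3,-4,10,0,20],[0.3,-6.5,16.5,0,30],[0.3,-6.5,16.5,0,40],[0.3,-6.5,16.5,0,50],[0.3,-6.5,16.5,0,60.6],[0.3,-6.5,16.5,0,60.6],[0.3,-6.5,16.5,0,60.6]]'; python3 - <<'E'
from h import *
img,P=cloud('wrist'); print(get_state()['tcp_pos'])
pot(P,(.43,-.235))
img,P=cloud('top'); save('t3',img)
for o in finder.cut_out('top','pot_a'):
  p=P[o['region']]; c=np.nanmedian(p,0); print(o['p'],c); 
  if o['p']>.4: pot(P,c[:2])
E
```

```text
time_s: 12.68
tcp_pos: [0.4974, -0.4026, 0.1888]
eef_rot: [-179.6, -0.2, -91.0]
contact_force: [-0.6, 0.9, -0.8]
gripper_width: 0.0305
gripper_force: 0.0
time_s: 13.68
tcp_pos: [0.4302, -0.2362, 0.1836]
eef_rot: [180.0, 0.0, -30.7]
contact_force: [0.3, -0.3, -0.7]
gripper_width: 0.0611
gripper_force: 0.0
[ 0.43025816 -0.23628497  0.18362477]
bar c [ 0.4322 -0.2376  0.095 ] ctr 0.4315 -0.2369 yaw 149.9 [0.037 0.011] 576 jar c [ 0.4313 -0.2366] [44.1 44.1] yaw90 1.7 599
```

```bash
python3 -m handwheel '[[0.3,0.1,0,-5,0.5],[0.3,0.1,0,-9,0.5],[0.3,0.1,0,-11.4,0.5],[0.3,0.1,0,-11.4,0.5],[1,0.1,0,-11.4,0.5],[1,0.1,0,-11.4,0.5],[1,0.1,0,-11.4,0.5],[1,0.1,0,-11.4,0.5]]' 60; python3 -m handwheel '[[1,0,0,0,0],[1,0,0,0,0],[1,0,0,2,0],[1,0,0,4.7,0],[1,0,0,4.7,0]]'; python3 held.py
```

```text
time_s: 14.82
tcp_pos: [0.4316, -0.2363, 0.0704]
eef_rot: [-180.0, -0.1, -30.0]
contact_force: [0.1, 0.7, 0.7]
gripper_width: 0.0269
gripper_force: 0.0
time_s: 15.45
tcp_pos: [0.4325, -0.2363, 0.1182]
eef_rot: [-179.9, -0.2, -30.0]
contact_force: [-0.0, 0.0, -2.8]
gripper_width: 0.0105
gripper_force: 60.0
h range -0.03499482833408196 -0.015104408560084007
jar ((444.4608154296875, -242.0695037841797), (55.447086334228516, 29.862018585205078), 58.57909393310547) 1402 tcp [ 0.4325 -0.2363  0.1182] yaw -30.0
```

```bash
python3 -m handwheel '[[1,-2,5,0,-2],[1,-2.8,10,0,-4],[1,-2.9,15,0,-6.5],[1,-2.9,20,0,-6.5],[1,-2.9,25,0,-6.5],[1,-2.9,30,0,-6.5],[1,-2.5,35,0,-6.5],[1,-0.8,41,0,-6.5]]'; python3 -m handwheel '[[1,0,0,0,0],[1,0,0,0,0],[1,0,0,0,0]]';  python3 held.py
```

```text
time_s: 16.5
tcp_pos: [0.4219, 0.1746, 0.1158]
eef_rot: [179.9, 0.0, -36.5]
contact_force: [2.3, -0.2, -2.2]
gripper_width: 0.0104
gripper_force: 60.0
time_s: 16.88
tcp_pos: [0.4227, 0.1725, 0.1161]
eef_rot: [179.9, 0.0, -36.5]
contact_force: [-0.3, -0.6, -1.6]
gripper_width: 0.0101
gripper_force: 60.0
h range -0.03498354843004975 -0.015010905383848014
jar ((433.7590637207031, 165.5308074951172), (55.05206298828125, 29.717836380004883), 52.63474655151367) 1415 tcp [0.4227 0.1725 0.1161] yaw -36.5
```

```bash
python3 -m handwheel '[[1,0.15,0.15,-1,0],[1,0.15,0.15,-2,0],[1,0.15,0.15,-3,0],[1,0.15,0.15,-3.7,0],[1,0.15,0.15,-4,0],[1,0.15,0.15,-4.1,0],[1,0.15,0.15,-4.1,0]]'; python3 m.py
```

```text
time_s: 17.8
tcp_pos: [0.425, 0.1753, 0.076]
eef_rot: [-180.0, -0.0, -36.5]
contact_force: [0.4, -0.0, -2.7]
gripper_width: 0.0105
gripper_force: 60.0
MOM [-0.269  0.251  0.053] yaw -36.5 j6 6.4
```

```bash
python3 -m handwheel '[[1,0,0,-0.15,0],[1,0,0,-0.2,0],[1,0,0,-0.2,0]]'; python3 m.py; for i in 1; do python3 -m handwheel '[[1,0,0,0,-5],[1,0,0,0,-10]]'; python3 m.py; python3 -m handwheel '[[1,0,0,0,-5],[1,0,0,0,-10]]'; python3 m.py; python3 -m handwheel '[[1,0,0,0,-5],[1,0,0,0,-10]]'; python3 m.py; python3 -m handwheel '[[1,0,0,0,-5],[1,0,0,0,-10]]'; python3 m.py; done
```

```text
time_s: 18.18
tcp_pos: [0.4253, 0.1753, 0.0757]
eef_rot: [-179.9, -0.1, -36.4]
contact_force: [-7.6, -4.0, 19.8]
gripper_width: 0.0108
gripper_force: 60.5
MOM [-1.332  2.917  0.009] yaw -36.4 j6 6.4
time_s: 18.42
tcp_pos: [0.4254, 0.1754, 0.0757]
eef_rot: [-179.9, -0.0, -46.6]
contact_force: [-7.4, -3.5, 19.6]
gripper_width: 0.0108
gripper_force: 60.4
MOM [-1.247  2.806  0.054] yaw -46.6 j6 -3.7
time_s: 18.68
tcp_pos: [0.4254, 0.1754, 0.0757]
eef_rot: [-179.9, -0.0, -56.6]
contact_force: [-7.1, -4.2, 19.0]
gripper_width: 0.0107
gripper_force: 60.4
MOM [-1.202  2.733  0.066] yaw -56.6 j6 -13.7
time_s: 18.92
tcp_pos: [0.4255, 0.1754, 0.0757]
eef_rot: [-179.9, -0.0, -66.6]
contact_force: [-6.5, -3.3, 18.6]
gripper_width: 0.0102
gripper_force: 60.4
MOM [-1.157  2.612  0.021] yaw -66.6 j6 -23.7
time_s: 19.18
tcp_pos: [0.4256, 0.1757, 0.0757]
eef_rot: [-179.9, 0.0, -76.6]
contact_force: [-6.3, -2.5, 16.9]
gripper_width: 0.0104
gripper_force: 60.7
MOM [-0.928  2.376  0.244] yaw -76.6 j6 -33.7
```

```bash
python3 -m handwheel '[[1,0,0,0,-5],[1,0,0,0,-10]]'; python3 m.py; python3 -m handwheel '[[1,0,0,0,-5],[1,0,0,0,-10],[1,0,0,0,-15],[1,0,0,0,-20]]'; python3 m.py; python3 -m handwheel '[[1,0,0,0,0],[1,0,0,1.5,0],[1,0,0,3,0],[1,0,0,4.2,0],[1,0,0,4.2,0],[1,0,0,4.2,0]]';python3 held.py
```

```text
time_s: 19.42
tcp_pos: [0.4257, 0.1757, 0.0757]
eef_rot: [-179.9, 0.0, -86.6]
contact_force: [-6.2, -3.1, 18.2]
gripper_width: 0.0108
gripper_force: 60.7
MOM [-1.014  2.189  0.277] yaw -86.6 j6 -43.7
time_s: 19.92
tcp_pos: [0.4258, 0.1756, 0.0757]
eef_rot: [-179.9, 0.1, -106.6]
contact_force: [-3.7, -3.2, 16.6]
gripper_width: 0.011
gripper_force: 60.7
MOM [-1.178  1.793  0.292] yaw -106.6 j6 -63.7
time_s: 20.68
tcp_pos: [0.4246, 0.1751, 0.1154]
eef_rot: [180.0, -0.0, -106.5]
contact_force: [0.7, -0.3, -3.0]
gripper_width: 0.011
gripper_force: 60.0
h range -0.03498013769882251 -0.015023222057027594
jar ((421.0995788574219, 164.70932006835938), (27.113121032714844, 47.822509765625), 71.72622680664062) 1359 tcp [0.4246 0.1751 0.1154] yaw -106.5
```

```bash
cat > held.py <<'E'
from h import *
s=get_state(); img,P=cloud('wrist'); t=s['tcp_pos']
d=np.hypot(P[...,0]-t[0],P[...,1]-t[1]); h=P[...,2]-t[2]
f=P[(d<.036)&(h<-.032)&(h>-.07)]
print('face dirs',ang(f),len(f),'tcp',np.round(t,4),'yaw',round(s['eef_rot'][2],1))
E
python3 held.py; python3 - <<'E'
from h import *
img,P=cloud('top'); save('t4',img)
for o in finder.cut_out('top','pot_a'):
  p=P[o['region']]; c=np.nanmedian(p,0); print(o['p'],c); 
  if o['p']>.4: pot(P,c[:2])
E
```

```text
face dirs (np.float64(169.51410147727827), array([0.04280175, 0.00993642])) 638 tcp [0.4246 0.175  0.1153] yaw -106.5
0.98 [ 0.52791265 -0.08970547  0.0651982 ]
bar c [ 0.5326 -0.0875  0.0949] ctr 0.5331 -0.0876 yaw 57.4 [0.037 0.011] 94 jar c [ 0.5331 -0.0875] [44.2 44.4] yaw90 72.1 141
0.85 [ 0.48894022 -0.39494386  0.0628121 ]
bar c [ 0.4923 -0.4016  0.0979] ctr 0.4924 -0.4021 yaw 89.1 [0.038 0.012] 107 jar c [ 0.4924 -0.4028] [44.3 44.3] yaw90 7.6 132
0.66 [0.41482798 0.15525198 0.08705571]
bar c [0.4153 0.1577 0.0917] ctr 0.4188 0.1562 yaw 164.6 [0.038 0.008] 72 jar c [0.4184 0.1474] [14.8 53.4] yaw90 83.5 31
```

```bash
python3 -m handwheel '[[1,-1.5,-4,0,3],[1,-2.2,-9,0,6],[1,-2.2,-14,0,9],[1,-2.2,-19,0,12],[1,-2.2,-24,0,15],[1,-2.0,-28,0,18],[1,1.5,-31,0,18],[1,1.5,-31,0,18]]'; python3 -m handwheel '[[1,3.5,-2,0,0],[1,7,-5,0,0],[1,7.5,-10,0,0],[1,9,-15,0,0],[1,10.6,-20.8,0,0],[1,10.6,-20.8,0,0],[1,10.6,-20.8,0,0]]';python3 held.py
```

```text
time_s: 21.88
tcp_pos: [0.4418, -0.1366, 0.1155]
eef_rot: [-180.0, -0.0, -88.6]
contact_force: [-1.7, 1.0, -2.5]
gripper_width: 0.0103
gripper_force: 60.0
time_s: 22.75
tcp_pos: [0.545, -0.3423, 0.1147]
eef_rot: [179.9, 0.1, -88.5]
contact_force: [-0.1, 0.5, -2.3]
gripper_width: 0.0105
gripper_force: 60.0
face dirs (np.float64(7.529309363539852), array([0.04288508, 0.00964814])) 636 tcp [ 0.545  -0.3423  0.1147] yaw -88.5
```

```bash
python3 -m handwheel '[[1,0.1,-0.3,-1.5,1],[1,0.1,-0.3,-3,1],[1,0.1,-0.3,-3.8,1],[1,0.1,-0.3,-4.1,1],[1,0.1,-0.3,-4.3,1],[1,0.1,-0.3,-4.3,1]]' && python3 -m handwheel '[[1,0,0,0,0],[0.65,0,0,0,0],[0.65,0,0,0,0],[0.65,0,0,0,0],[0.65,0,0,0,0],[0.65,0,0,4,0],[0.65,0,0,10,0],[0.65,0,0,12,0]]'; python3 - <<'E'
from h import *
for n in('top','scene'):
  img,P=cloud(n)
  for y in(-.17,-.15,-.12,-.09,-.06,-.03):
    s=P[(abs(P[...,1]-y)<.008)&(P[...,2]>.02)&(P[...,0]>.565)&(P[...,0]<.66)]
    if len(s): print(n,y,'x front',np.round(np.percentile(s[:,0],3),3),'zmax',round(s[:,2].max(),3))
E
```

```text
time_s: 23.55
tcp_pos: [0.5469, -0.3459, 0.0739]
eef_rot: [-180.0, -0.0, -87.5]
contact_force: [-3.8, 1.9, 4.5]
gripper_width: 0.0107
gripper_force: 60.0
time_s: 24.55
tcp_pos: [0.5483, -0.3464, 0.1967]
eef_rot: [-179.7, -0.1, -87.5]
contact_force: [-0.0, 0.6, -0.9]
gripper_width: 0.0305
gripper_force: 0.0
top -0.17 x front 0.567 zmax 0.631
top -0.15 x front 0.567 zmax 0.635
top -0.12 x front 0.568 zmax 0.635
top -0.09 x front 0.566 zmax 0.624
top -0.06 x front 0.593 zmax 0.111
top -0.03 x front 0.594 zmax 0.113
scene -0.17 x front 0.57 zmax 0.107
scene -0.15 x front 0.585 zmax 0.108
scene -0.12 x front 0.589 zmax 0.107
scene -0.09 x front 0.591 zmax 0.109
scene -0.06 x front 0.592 zmax 0.107
scene -0.03 x front 0.594 zmax 0.107
```

```bash
python3 -m handwheel '[[0.6,-0.3,5,0,-9],[0.6,-0.6,10,0,-18],[0.6,-0.9,15,0,-27],[0.6,-1.2,20,0,-34.9],[0.6,-1.3,26,0,-34.9],[0.6,-1.3,26,0,-34.9],[0.6,-1.3,26,0,-34.9]]'; python3 - <<'E'
from h import *
img,P=cloud('wrist'); print(get_state()['tcp_pos'])
pot(P,(.535,-.087))
img,P=cloud('scene'); save('s5',img)
E
```

```text
time_s: 25.52
tcp_pos: [0.5334, -0.0855, 0.1919]
eef_rot: [179.9, -0.1, -122.3]
contact_force: [-0.2, 0.4, 0.1]
gripper_width: 0.0353
gripper_force: 0.0
[ 0.53347388 -0.08613554  0.19205044]
bar c [ 0.5347 -0.0875  0.095 ] ctr 0.5354 -0.0867 yaw 58.0 [0.037 0.011] 524 jar c [ 0.5355 -0.0864] [44.2 44. ] yaw90 72.6 576
```

View pics/s5.png

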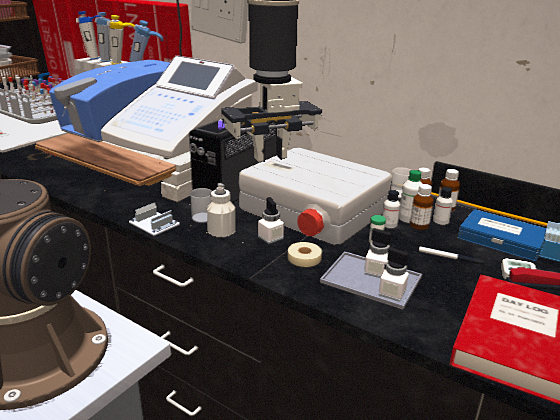

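```bash
python3 -m handwheel '[[0.6,0.2,-0.05,-4,0.3],[0.6,0.2,-0.05,-8,0.3],[0.6,0.2,-0.05,-11,0.3],[0.6,0.2,-0.05,-12,0.3],[0.6,0.2,-0.05,-12.1,0.3]]'; python3 -m handwheel '[[1,0,0,0,0],[1,0,0,0,0],[1,0,0,0,0],[1,0,0,0,0]]' 60;  python3 -m handwheel '[[1,0,0,2,0],[1,0,0,4.5,0],[1,0,0,4.5,0]]'
```

```text
time_s: 26.25
tcp_pos: [0.5358, -0.0871, 0.0717]
eef_rot: [180.0, -0.0, -122.1]
contact_force: [0.6, 0.3, 0.5]
gripper_width: 0.0351
gripper_force: 0.0
time_s: 26.75
tcp_pos: [0.5366, -0.0862, 0.0726]
eef_rot: [-179.9, 0.1, -122.1]
contact_force: [1.5, -1.3, 2.6]
gripper_width: 0.0107
gripper_force: 60.0
time_s: 27.12
tcp_pos: [0.5368, -0.086, 0.1182]
eef_rot: [-179.9, 0.1, -122.1]
contact_force: [-0.2, -0.5, -2.8]
gripper_width: 0.0107
gripper_force: 60.0
```

```bash
python3 -m handwheel '[[1,-4,-1,0,0],[1,-8.5,-1,0,10],[1,-13.2,-1,0,20],[1,-13.4,3,0,30],[1,-13.4,8,0,40],[1,-13.4,12,0,50],[1,-13.4,12,0,50]]'; python3 -m handwheel '[[1,0,4,0,10],[1,0,8,0,20],[1,1,12,0,30],[1,2.2,14,0,40],[1,2.2,14,0,51.5],[1,2.2,14,0,51.5],[1,2.2,14,0,51.5]]'; python3 held.py
```

```text
time_s: 28.0
tcp_pos: [0.4015, 0.0358, 0.1162]
eef_rot: [180.0, 0.0, -71.8]
contact_force: [-0.6, 0.9, -2.7]
gripper_width: 0.0103
gripper_force: 60.0
time_s: 28.88
tcp_pos: [0.4235, 0.173, 0.1163]
eef_rot: [179.9, 0.0, -20.9]
contact_force: [0.3, -0.9, -3.2]
gripper_width: 0.0105
gripper_force: 60.0
face dirs (np.float64(78.36482099729403), array([0.04440846, 0.01548725])) 728 tcp [0.4235 0.173  0.1163] yaw -20.9
```

```bash
python3 -m handwheel '[[1,0.1,0.1,-1,0.3],[1,0.1,0.1,-2,0.3],[1,0.1,0.1,-2.8,0.3],[1,0.1,0.1,-3.5,0.3],[1,0.1,0.1,-3.9,0.3],[1,0.1,0.1,-3.95,0.3],[1,0.1,0.1,-3.95,0.3]]'; python3 m.py
```

```text
time_s: 29.8
tcp_pos: [0.425, 0.1747, 0.0784]
eef_rot: [180.0, -0.0, -20.2]
contact_force: [-6.6, -2.0, 12.6]
gripper_width: 0.0107
gripper_force: 60.0
MOM [-0.846  2.304  0.009] yaw -20.2 j6 22.7
```

Seated. Turn: tightness expected after about 54°.

```bash
python3 -m handwheel '[[1,0,0,0,-6],[1,0,0,0,-12],[1,0,0,0,-18],[1,0,0,0,-24],[1,0,0,0,-30],[1,0,0,0,-36],[1,0,0,0,-40]]'; python3 m.py; python3 -m handwheel '[[1,0,0,0,-5],[1,0,0,0,-10]]'; python3 m.py; python3 -m handwheel '[[1,0,0,0,-5],[1,0,0,0,-10]]'; python3 m.py; python3 -m handwheel '[[1,0,0,0,-5],[1,0,0,0,-10]]'; python3 m.py
```

```text
time_s: 30.68
tcp_pos: [0.4255, 0.1754, 0.0785]
eef_rot: [-179.9, 0.0, -60.4]
contact_force: [-4.4, -0.8, 8.7]
gripper_width: 0.0106
gripper_force: 60.0
MOM [0.089 1.686 0.011] yaw -60.4 j6 -17.5
time_s: 30.92
tcp_pos: [0.4257, 0.1755, 0.0785]
eef_rot: [-179.9, 0.0, -70.4]
contact_force: [-3.2, 0.2, 8.0]
gripper_width: 0.0109
gripper_force: 60.0
MOM [0.171 1.28  0.032] yaw -70.4 j6 -27.5
time_s: 31.18
tcp_pos: [0.4258, 0.1753, 0.0784]
eef_rot: [-179.9, 0.0, -80.4]
contact_force: [-1.7, -2.7, 8.8]
gripper_width: 0.0105
gripper_force: 60.0
MOM [-0.888  0.804  0.275] yaw -80.4 j6 -37.5
time_s: 31.42
tcp_pos: [0.4256, 0.1747, 0.0784]
eef_rot: [-179.9, -0.0, -90.4]
contact_force: [-1.8, -3.8, 8.9]
gripper_width: 0.0111
gripper_force: 60.0
MOM [-1.217  0.802  0.209] yaw -90.4 j6 -47.5
```

```bash
python3 -m handwheel '[[1,0,0,0,-6],[1,0,0,0,-12],[1,0,0,0,-18],[1,0,0,0,-20]]'; python3 m.py;  python3 -m handwheel '[[1,0,0,0,0],[1,0,0,1.5,0],[1,0,0,3,0],[1,0,0,4.2,0],[1,0,0,4.2,0],[1,0,0,4.2,0]]';python3 held.py; python3 - <<'E'
from h import *
img,P=cloud('top')
for xy in((.4924,-.4025),(.5435,-.3475)): pot(P,xy)
E
```

```text
time_s: 31.92
tcp_pos: [0.4255, 0.1745, 0.0784]
eef_rot: [-179.9, -0.0, -110.3]
contact_force: [-1.5, -4.9, 9.6]
gripper_width: 0.0107
gripper_force: 60.0
MOM [-1.663  0.507  0.235] yaw -110.3 j6 -67.4
time_s: 32.67
tcp_pos: [0.4246, 0.1746, 0.1189]
eef_rot: [180.0, -0.0, -110.3]
contact_force: [-0.2, -0.8, -3.1]
gripper_width: 0.0108
gripper_force: 60.0
face dirs (np.float64(162.19313936507226), array([0.04390495, 0.01320839])) 738 tcp [0.4246 0.1746 0.1189] yaw -110.3
bar c [ 0.4923 -0.4016  0.0979] ctr 0.4923 -0.4029 yaw 89.4 [0.038 0.012] 108 jar c [ 0.4922 -0.4019] [44.6 44.1] yaw90 8.3 132
bar c [ 0.5429 -0.3449  0.0979] ctr 0.5434 -0.3453 yaw 93.4 [0.038 0.012] 105 jar c [ 0.5433 -0.3454] [44.7 43.9] yaw90 13.5 128
```

```bash
python3 -m handwheel '[[1,-1.5,-4,0,3],[1,-2.2,-9,0,6],[1,-2.2,-14,0,9],[1,-2.2,-19,0,12],[1,-2.2,-24,0,15],[1,-2.0,-28,0,18.5],[1,1.5,-31,0,18.5],[1,1.5,-31,0,18.5]]'; python3 -m handwheel '[[1,1.5,-5,0,0],[1,3,-10,0,0],[1,4.4,-16.6,0,0],[1,4.4,-16.6,0,0],[1,4.4,-16.6,0,0]]';python3 held.py
```

```text
time_s: 33.78
tcp_pos: [0.4417, -0.1371, 0.1188]
eef_rot: [180.0, -0.0, -91.9]
contact_force: [-1.1, -1.2, -3.4]
gripper_width: 0.0102
gripper_force: 60.0
time_s: 34.4
tcp_pos: [0.483, -0.3011, 0.1183]
eef_rot: [179.9, 0.0, -91.9]
contact_force: [-1.6, 0.6, -2.9]
gripper_width: 0.0107
gripper_force: 60.0
face dirs (np.float64(0.8819019299925515), array([0.04403008, 0.01265714])) 748 tcp [ 0.483  -0.3011  0.1183] yaw -91.9
```

```bash
python3 -m handwheel '[[1,0.2,0,-1.5,0],[1,0.2,0,-3,0],[1,0.2,0,-3.8,0],[1,0.2,0,-4.1,0],[1,0.2,0,-4.3,0],[1,0.2,0,-4.3,0]]' && python3 -m handwheel '[[1,0,0,0,0],[0.65,0,0,0,0],[0.65,0,0,0,0],[0.65,0,0,0,0],[0.65,0,0,0,0],[0.65,0,0,4,0],[0.65,0,0,10,0],[0.65,0,0,13,0]]'; python3 -m handwheel '[[0.5,-2,6,2,0],[0.5,-4,12,4,0],[0.5,-6,18,4,0],[0.5,-6,24,4,0],[0.5,-6,28,4,0],[0.5,-6,28,4,0]]'; python3 - <<'E'
from h import *
img,P=cloud('top'); save('t6',img)
for xy in((.4924,-.4025),(.5435,-.3455),(.483,-.302)): pot(P,xy)
cv2.imwrite('pics/t6c.png',cv2.resize(img[130:340,90:450,::-1],None,fx=2.2,fy=2.2,interpolation=cv2.INTER_CUBIC))
img,P=cloud('scene'); save('s6',img)
E
```

```text
time_s: 35.2
tcp_pos: [0.4862, -0.3013, 0.0767]
eef_rot: [-180.0, -0.0, -91.8]
contact_force: [-0.5, -0.4, -3.1]
gripper_width: 0.0106
gripper_force: 60.0
time_s: 36.2
tcp_pos: [0.487, -0.3018, 0.2099]
eef_rot: [-179.8, -0.1, -91.8]
contact_force: [1.0, 0.4, -0.7]
gripper_width: 0.0308
gripper_force: 0.0
time_s: 36.95
tcp_pos: [0.4259, -0.0187, 0.2468]
eef_rot: [-179.9, 0.0, -91.5]
contact_force: [0.4, 0.6, 0.2]
gripper_width: 0.0439
gripper_force: 0.0
bar c [ 0.4922 -0.4015  0.0981] ctr 0.4922 -0.4027 yaw 89.5 [0.038 0.012] 109 jar c [ 0.4922 -0.4017] [44.5 43.4] yaw90 8.2 134
bar c [ 0.543  -0.3448  0.0975] ctr 0.544 -0.3452 yaw 92.9 [0.039 0.012] 105 jar c [ 0.5435 -0.3455] [45.1 44.1] yaw90 13.0 132
bar c [ 0.4828 -0.3022  0.0976] ctr 0.4829 -0.3025 yaw 88.0 [0.038 0.012] 106 jar c [ 0.4837 -0.3018] [45.1 44.7] yaw90 1.5 132
```

View pics/t6c.png

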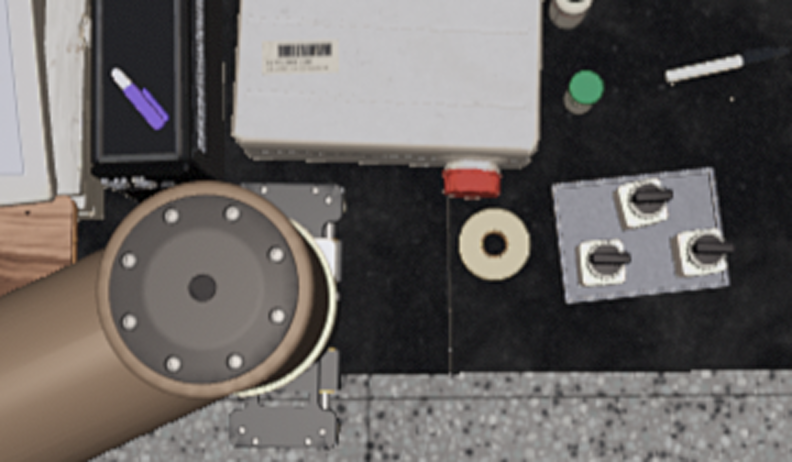

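View pics/s6.png

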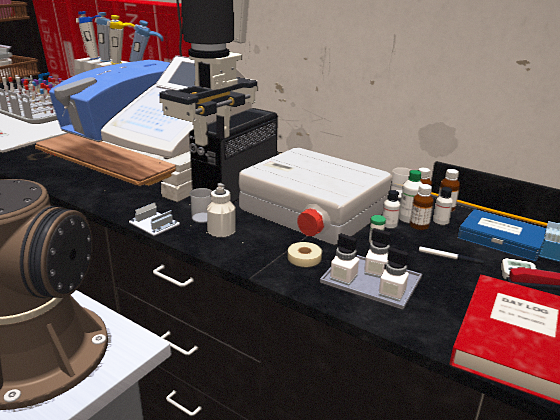

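```bash
python3 -c "
from plant import r
print(r.close_job())"
```

```text
the job is handed in; nothing more can be done
None
```

The job is handed in: three pots were present, and all three now stand upright in the tray, clear of the rim. Their caps are tight, with clutch slips of about 30°, 31° and 25° worked out from the final top-camera picture, and I touched none of the bystanders.

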